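# Unsnap a brass panel from its sloping jig

### The arm

A 6-joint arm with a two-finger parallel gripper is mounted at the origin on the work surface. World frame = base frame: x ahead of the robot, y to its left, z up, the work surface at z = 0. Lengths are in mm, angles in rad, forces in N, time in s.
With the tool pointing down it reaches from about 350 to 975 mm from the base axis. Payload 7.1 kg.
Tool frame: the origin (TCP) lies at the very end of the fingers, on their centre line; the grasp point (between the pads) lies 19 mm behind it; z points along the fingers, y is the line along which they close (so a half turn about z gives the same grasp; the last joint's range is limited). The gripper opens to 88 mm and grips with 3 to 60 N. Pads are 20 mm wide; open, the fingers measure 115 mm over their backs; the gripper's body (75 mm by 178 mm) begins 61 mm behind the grasp point.
Start: joints at [-1.139, 0.423, 1.63, -0, 1.089, -0.019], TCP at [272.318, -562.537, 222.675] pointing down, gripper open.
Joint ranges: [-3, 3], [-0.9, 2.11], [0.09, 2.58], [-1.31, 4.45], [0.11, 2.69], [-2.54, 2.54]. Speed limits (rad/s): [2.39, 2.39, 3.01, 3.14, 3.14, 3.14].

### API

Orientations are given as a rotation vector (axis times angle).
In Python, from workcell import ctrl, optics gives the robot as it stands.
- The arm moves only by the shell command python3 -m jog 'ROWS'. ROWS is JSON, a list of rows, each a list of 7 numbers: the shift along the tool's x, y, z in units of 40 mm (1.0 is 40 mm), then the turn, a rotation vector about the tool's x, y, z in units of 6 degrees (1.0 is 6 degrees), then the opening, from 0 (shut) to 1 (fully open). A call has 1 to 20 rows; each row shifts and turns the commanded pose from where the row before left it, along the tool's axes as they then stand; what a row does not reach is not made up. A row lasts 1/10 s, in which the tool goes at most 50 mm and 8.59 degrees, less where a joint would pass 70% of its speed; a pose out of reach is approached as far as the arm can. A call is refused whole if a number of a shift passes 1 or a number of a turn 1, either way. A call with a gripper value outside its range is refused whole. The fingers move at their own pace and stop on an object; the grip force is fixed at half the most. Time passes only in rows, so rows that do not move let the fingers close. It gives the time, the measured TCP pose, the force, the opening and the grip force at its end, in the units of the state.
- ctrl.get_obs(): the state, without advancing time (a new reading comes with each control period).
- optics.get_image(name): name is "scene" or "top" or "wrist"; returns the picture (384x512x3 uint8, red, green, blue); there is no depth.
- optics.camera_model(name): a dict with "fov_y" (degrees; the focal length in pixels is half the picture's height over the tangent of half this angle, whatever the lens; pixels are square), "cx", "cy" (the principal point, pixels), "view" (4x4, takes a point from world to camera coordinates); the wrist camera has in their place "hand_eye" (4x4, takes a point from camera to tool coordinates, whose origin is the TCP and whose axes are the flange's). Camera axes: x right, y up, looking along -z (the intrinsics and any distortion apply to the point x, -y, -z); pixel columns grow to the right and rows downward; lengths in mm; the calibration is good to about 2 mm. A picture is of the moment at which its call begins: read the wrist's pose just before it. camera_model takes no time and is no camera call.
- ctrl.close_job(): hands the job in; it is judged then, once.
Trained networks look in the newest picture that a camera, given by its name, has taken for a name from the list of things; names that differ only in an ending like _2 or _b are one class to them, and where a whole thing is asked for, a point or a joint stands for the part that bears it (a point fixed in the world has none). Each returns a list of dicts, best first, with "conf" (0 to 1); they miss things now and then, are a little off and sometimes report something else, mostly with a low value. They report only what shows in the picture. A call takes as long as a camera call. They do not tell look-alikes from the thing itself.
- optics.masks_of(target, camera): "pixels" (384x512 bool, what is visible of it) and "extent" ([centre column, centre row, width, height] in pixels, round what is visible of it).
The state is a dict: "t": time; "qpos": joint angles; "qvel": joint speeds; "joint_torque": joint torques, N m; "ee_pos": TCP position; "orientation": TCP orientation; "ft_force": force on the tool from outside, world axes, zero at the start; "moment": the same for the moment, N m; "width": finger opening in mm; "grasp_force": force on a finger pad.
Only numpy, scipy, OpenCV 4.12 (cv2) and the standard library are available. Lean on these libraries where they do the work, as an engineer would, in place of code of your own. Each camera call takes 0.05 s, during which the arm holds its last target. There are 200 camera calls.

### The job

Free the pierced brass panel from the sloping blue jig: pull the two red snap knobs straight out of the jig, one after the other, and put both in the blue tub while the panel stays on the jig. Then lift the panel off and lay it on the grey felt mat, face up, wholly on the mat with its length along the mat's. Leave the tools and materials lying about where they are and let go of everything.

Things in the scene. Friction and masses are not known exactly. Their poses are not given: they have to be found in the camera images.
- jig: Fixed jig: steel base plate 220 x 120 x 12 mm carrying a blue spine 156 mm long, 48 mm wide, 32 mm deep. Its top face slopes 30 degrees from level and looks up and to -x of the jig (away from the robot). Origin on the table under the middle of the face; x horizontal, towards the high end; y across; z up. A lip 7 mm high at the low end of the face keeps the panel from sliding.
- light_bar (a point): Middle of the fixed white light bar over the jig: 16 mm thick, 104 mm along the jig's y. Its two 12 mm posts at y = +-52 mm rise at the jig's x = 108 mm, vertical to z = 158 mm, then lean to the bar, parallel to the face's normal. Bar and posts leave room only for a gripper that comes along the face's normal (tilted), not from straight above.
- face (a point): Middle of the jig's sloping face, 95 mm above the table. Axes as the jig's; in them the face's normal is (-0.5, 0, 0.866), up-slope is (0.866, 0, 0.5). The two snap sockets are on the face's centre line 45 mm down-slope and 45 mm up-slope of here.
- knob_low: Red snap knob in the lower socket. Origin: centre of its flange's underside, on the panel's top; z out along the face's normal. Flange 32 mm across, z 0 to 4 mm; grip 22 mm across, z 4 to 28 mm. Below, an 8 mm steel neck and a 14 mm ball (lowest point z = -31 mm), held by sprung noses in the jig: a straight pull of about 12 N along z frees it; clear of panel and jig after 40 mm. 40 g.
- knob_high: The same red snap knob in the upper socket.
- panel: Pierced brass panel, a shallow channel upside down, 150 (x) x 60 (y) x 14 mm (z), 220 g: 4 mm top plate with a 22 mm hole for each knob at x = +-45 mm, long edges folded down to z = 0. Origin: centre of its underside, level with the folded edges; z out of its face. It straddles the jig's spine, x up the slope, origin 10 mm below the sloping face. Grip it across its width at mid-length.
- tub: Fixed open blue tub 200 (x) x 160 (y) x 70 mm, walls 5 mm. Origin in the centre of its underside. A small brass slug, 36 mm across and 16 mm high, lies in its +x, +y corner and may stay there.
- mat: Fixed grey felt mat 230 (x) x 150 (y) x 4 mm. Origin in the centre of its underside; x along its length.
- tape: Bystander: red tape roll lying flat, 64 mm across, 24 mm high; origin centre of underside.
- cuff: Bystander: brass cuff ring standing on its rim, 68 mm across, 35 mm high; origin centre of underside.
- burnisher: Bystander: screwdriver-like burnisher, about 200 mm, lying on the table.
- cup: Bystander: steel cup 75 mm high and 68 mm across with a wooden stick, 130 mm high in all; origin centre of underside.
- swatches: Bystander: wooden colour sample board 130 x 190 x 16 mm; origin centre of underside.
- jar: Bystander: amber jar with a yellow cap, 60 mm across, 90 mm high; origin centre of underside.
Not all that is in view belongs to the job. What is meant by the panel is not purple or turquoise, and is the smaller of those in its own colour.

How it is judged:
By the outcome, as a careful person would: the job done as asked, in the order asked, and still so for the second after the job is handed in, with the robot touching nothing.
It also fails if it takes over 72 s, if anything falls off the work surface, if the arm or the gripper's body presses on something with over 40 N, if the wrist force passes 120 N, or if a joint passes its speed limit or range.

## Working session

There is one attempt and no reset: what is moved stays moved. The work goes in short steps, Python scripts to look and compute and a shell command to move; the robot and the scene stay as the last step left them, time stands still between calls to the robot, and variables do not carry over. Pictures are saved under pics/ and viewed, at most 10 in all, crops included, and the job is handed in when it is done.

```bash
ls; mkdir -p pics; python3 - <<'E'
from workcell import ctrl, optics
import cv2,numpy as np
for n in ("scene","top"):
    im=optics.get_image(n); cv2.imwrite(f"pics/{n}0.png",im[:,:,::-1])
    m=optics.camera_model(n); print(n,{k:(np.round(v,4).tolist() if k=="view" else v) for k,v in m.items()})
print(optics.camera_model("wrist"))
print(ctrl.get_obs())
E
```

```text
pics
scene {'fov_y': 44.08602977849752, 'cx': 251.6414308320329, 'cy': 195.47327864392986, 'view': [[0.5842, 0.8116, 0.0088, -317.4912], [-0.5571, 0.3931, 0.7315, 136.1882], [0.5902, -0.4322, 0.6818, -1937.2882], [0.0, 0.0, 0.0, 1.0]]}
top {'fov_y': 49.2723285010763, 'cx': 251.5148831067846, 'cy': 197.9267048747041, 'view': [[-0.0108, -0.9999, 0.0006, 27.3301], [0.9959, -0.0108, 0.0895, -500.1512], [-0.0895, 0.0016, 0.996, -1691.9459], [0.0, 0.0, 0.0, 1.0]]}
{'fov_y': 60.53823029032184, 'cx': 249.18045332248607, 'cy': 192.72301816400105, 'hand_eye': array([[ 8.48844126e-04,  9.67934736e-01,  2.51200370e-01,
         6.86096341e+01],
       [ 9.99998920e-01, -1.12293382e-03,  9.47782988e-04,
        -3.85855637e-01],
       [ 1.19947347e-03,  2.51199294e-01, -9.67934645e-01,
        -1.61276463e+02],
       [ 0.00000000e+00,  0.00000000e+00,  0.00000000e+00,
         1.00000000e+00]])}
{'t': 0.1, 'qpos': array([-1.13899417e+00,  4.23748523e-01,  1.63059056e+00, -5.84072606e-06,
        1.08859324e+00, -1.90293191e-02]), 'qvel': array([-0.00083981, -0.0012059 , -0.00288548,  0.0001423 ,  0.00170923,
       -0.00119518]), 'joint_torque': array([ 2.06064451e-04, -5.45611989e+01, -2.74320477e+01,  6.44551311e-02,
        1.88499084e-02, -3.72277100e-05]), 'ee_pos': array([ 272.12175682, -562.10633394,  221.9983984 ]), 'orientation': array([-3.06083633e+00, -7.01893706e-01,  4.39001957e-04]), 'ft_force': array([-0.11467973, -0.05422711,  0.29740946]), 'moment': array([ 0.01288298, -0.05110655, -0.01298837]), 'grasp_force': 0.0, 'width': 87.66550812507694}
```

View pics/scene0.png

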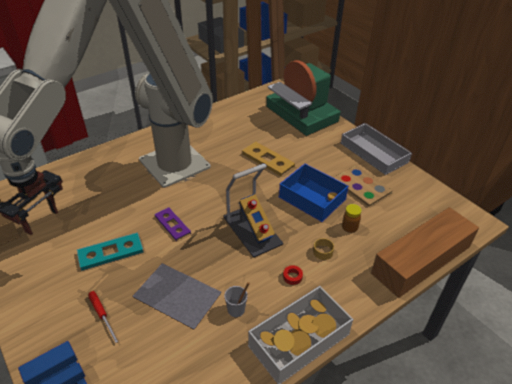

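View pics/top0.png

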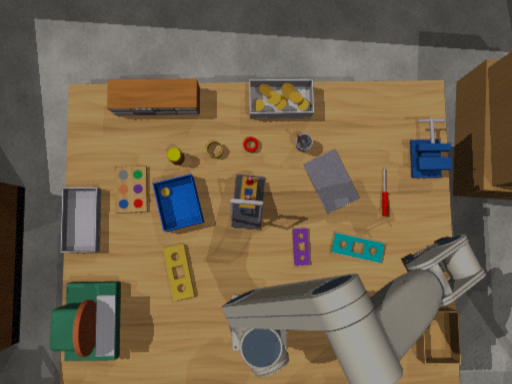

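Candidates for "panel", in scene-picture pixels: purple (172,223), turquoise (110,250), large yellow-brass on the table (268,158), and small brass in the jig with red knobs (257,217). By the description it is the one in the jig: brass, and the smaller of the two. In the top picture the tub is at (180,203), the mat at (332,181), the jig at (249,201). I'll check with a crop and measure.

```bash
cat > h.py <<'E'
from workcell import ctrl, optics
import cv2,numpy as np
from scipy.optimize import least_squares, minimize
from scipy.spatial.transform import Rotation as R
def cam(n,obs=None):
    m=optics.camera_model(n); f=192/np.tan(np.radians(m["fov_y"]/2))
    if n=="wrist":
        T=np.eye(4); T[:3,:3]=R.from_rotvec(obs["orientation"]).as_matrix(); T[:3,3]=obs["ee_pos"]
        V=np.linalg.inv(T@m["hand_eye"])
    else: V=m["view"]
    return f,m["cx"],m["cy"],np.array(V)
def proj(c,P):
    f,cx,cy,V=c; p=np.atleast_2d(P)@V[:3,:3].T+V[:3,3]
    return np.c_[cx+f*p[:,0]/-p[:,2], cy-f*p[:,1]/-p[:,2]]
def ray(c,uv):
    f,cx,cy,V=c; d=V[:3,:3].T@np.array([(uv[0]-cx)/f,-(uv[1]-cy)/f,-1.]); return -V[:3,:3].T@V[:3,3], d
def onz(c,uv,z):
    o,d=ray(c,uv); return o+d*(z-o[2])/d[2]
def hullmask(c,P):
    m=np.zeros((384*4,512*4),np.uint8)
    h=cv2.convexHull(np.round(proj(c,P)*4+1.5).astype(np.int32)); cv2.fillConvexPoly(m,h,1)
    return cv2.resize(m.astype(np.float32),(512,384),interpolation=cv2.INTER_AREA)
def box(x,y,yaw,L,W,z0,z1):
    c,s=np.cos(yaw),np.sin(yaw)
    return np.array([[x+c*a*L/2-s*b*W/2,y+s*a*L/2+c*b*W/2,z] for a in(-1,1) for b in(-1,1) for z in(z0,z1)])
E
python3 - <<'E'
from h import *
obs=ctrl.get_obs()
d={}
for n in("scene","top"):
    im=optics.get_image(n); c=cam(n)
    if n=="scene": cv2.imwrite("pics/crop1.png",cv2.resize(im[135:265,205:355,::-1],None,fx=5,fy=4.5,interpolation=cv2.INTER_CUBIC))
    for t in("jig","panel","knob_low","light_bar","tub","mat","cup","jar","tape"):
        for k,r in enumerate(optics.masks_of(t,n)[:4]):
            if r["conf"]<.3: continue
            d[f"{n}_{t}_{k}"]=r["pixels"]; 
            v,u=np.nonzero(r["pixels"]); print(n,t,k,round(r["conf"],2),np.round(r["extent"],1),len(u),np.round([u.mean(),v.mean()],1), np.round(onz(c,[u.mean(),v.mean()],0)[:2]))
np.savez("masks.npz",**d)
E
```

```text
scene jig 0 0.97 [255.2 207.9  61.5  94.2] 1684 [248.5 219.2] [440.  61.]
scene panel 0 0.94 [109.6 252.6  62.4  38. ] 1229 [109.4 251.3] [ 293. -407.]
scene panel 1 0.81 [173.7 223.3  34.3  35.8] 502 [171.9 223.3] [ 300. -174.]
scene panel 2 0.8 [255.9 217.1  37.2  42.6] 562 [256.4 219. ] [456.  84.]
scene panel 3 0.73 [266.9 161.4  49.1  37.1] 854 [266.7 157.5] [194. 329.]
scene knob_low 0 0.53 [101.  312.6  27.2  43.9] 223 [ 97.3 305.6] [ 472. -523.]
scene light_bar 0 0.57 [254.3 212.5  54.7  94. ] 1705 [249.2 220.3] [446.  59.]
scene tub 0 0.95 [313.6 190.6  72.4  61.3] 2407 [312.1 191.4] [460. 345.]
scene mat 0 0.8 [178.  296.8  85.   67.6] 3142 [177.1 295.3] [ 579. -309.]
scene cup 0 0.76 [237.6 300.3  21.9  32.4] 610 [235.6 300.1] [ 698. -172.]
scene jar 0 0.62 [350.7 219.6  21.8  29.1] 459 [351.1 217.8] [648. 367.]
scene jar 1 0.61 [254.1 218.7  36.4  40.8] 621 [256.1 217.8] [450.  87.]
scene tape 0 0.55 [295.5 276.1  20.   16.3] 319 [292.3 274.8] [724.  31.]
top jig 0 0.79 [247.  198.9  33.   56.9] 1233 [247.1 205.2] [472.  40.]
top panel 0 0.93 [179.4 271.3  32.1  55.4] 997
[... 208 characters left out ...]
6  25.8] 867 [357.7 247.2] [ 294. -412.]
top knob_low 0 0.5 [249.3 180.1   9.2  10.1] 45 [249.2 180.5] [575.  31.]
top light_bar 0 0.92 [249.2 201.4  36.4  56.1] 1100 [247.6 205.6] [471.  39.]
top tub 0 0.89 [179.9 202.   51.7  58.2] 2016 [178.  202.3] [487. 327.]
top mat 0 0.61 [333.4 183.3  49.7  63.8] 1943 [330.9 180.6] [ 571. -310.]
top cup 0 0.79 [304.1 139.8  13.4  16.7] 211 [303.4 141.8] [ 737. -199.]
top cup 1 0.71 [178.4 202.3  50.7  53.6] 2026 [177.7 202.1] [489. 328.]
top jar 0 0.54 [177.2 154.5  20.2  22. ] 244 [175.6 155.7] [683. 338.]
top jar 1 0.35 [332.2 181.4  53.5  61.7] 2017 [331.1 180.8] [ 571. -310.]
top tape 0 0.57 [251.4 143.2  14.9  18.8] 143 [249.6 143.6] [731.  28.]
```

View pics/crop1.png

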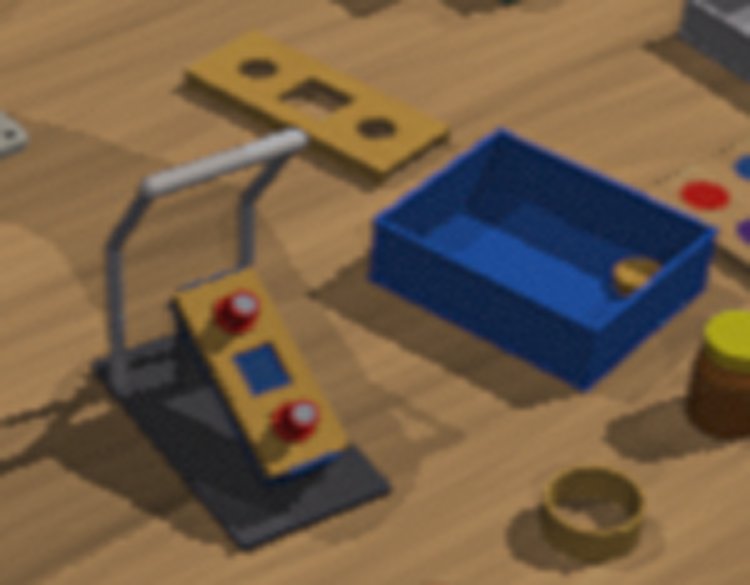

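The crop confirms it: small brass panel on the sloping jig with knobs at scene (254,202) (high) and (265,227) (low). The larger yellow one lies loose on the table. Next I fit poses.

```bash
cat >> h.py <<'E'
N=np.array([-.5,0,.8660254]); U=np.array([.8660254,0,.5])
def jigw(p,q): # jig coords -> world
    c,s=np.cos(p[2]),np.sin(p[2]); q=np.atleast_2d(q)
    return np.c_[p[0]+c*q[:,0]-s*q[:,1], p[1]+s*q[:,0]+c*q[:,1], q[:,2]]
def knobpts(p,sgn):
    a=np.linspace(0,2*np.pi,24,endpoint=False); b=np.array([0,0,95])+N*4+U*45*sgn
    f=lambda r,z: b+N*z+r*(np.cos(a)[:,None]*U+np.sin(a)[:,None]*np.array([0,1.,0]))
    return jigw(p,np.r_[f(16,0),f(16,4)]),jigw(p,np.r_[f(11,4),f(11,28)])
def red(im):
    h=cv2.cvtColor(im,cv2.COLOR_RGB2HSV); return ((h[...,0]<9)|(h[...,0]>171))&(h[...,1]>140)&(h[...,2]>50)
def fit(cost,x0s):
    return min((minimize(cost,x0,method="Nelder-Mead",options=dict(initial_simplex=np.array([x0,[x0[0]+20,x0[1],x0[2]],[x0[0],x0[1]+20,x0[2]],[x0[0],x0[1],x0[2]+.2]]))) for x0 in x0s),key=lambda r:r.fun)
E
python3 - <<'E'
from h import *
d=np.load("masks.npz"); C={n:cam(n) for n in("scene","top")}
for t,L,W,h,c0 in(("tub",200,160,70,(480,325)),("mat",230,150,4,(572,-310))):
    def cost(p,ns=("scene","top")):
        s=0
        for n in ns:
            m=d[f"{n}_{t}_0"]; s+=np.abs(hullmask(C[n],box(*p,L,W,0,h))-m).sum()/m.sum()
        return s
    for ns in(("scene","top"),("scene",),("top",)):
        r=fit(lambda p:cost(p,ns),[[*c0,y] for y in np.arange(-1.5,1.5,.4)]); print(t,ns,np.round(r.x,3),round(r.fun,3))
obs={}
for n in C:
    im=optics.get_image(n); np.save(f"{n}.npy",im)
    x0,x1,y0,y1=(235,290,185,245) if n=="scene" else (230,268,170,225)
    k,l,st,ce=cv2.connectedComponentsWithStats(red(im)[y0:y1,x0:x1].astype(np.uint8))
    print(n,[(st[i,4],np.round(ce[i]+[x0,y0],1).tolist()) for i in range(1,k) if st[i,4]>4])
E
```

```text
tub ('scene', 'top') [4.86082e+02 3.19938e+02 2.31000e-01] 0.136
tub ('scene',) [4.85824e+02 3.19573e+02 2.46000e-01] 0.062
tub ('top',) [4.84802e+02 3.20396e+02 2.36000e-01] 0.073
mat ('scene', 'top') [ 5.73324e+02 -3.08093e+02  4.29000e-01] 0.076
mat ('scene',) [ 575.309 -308.023   -2.708] 0.03
mat ('top',) [ 5.72432e+02 -3.08364e+02  4.19000e-01] 0.04
scene [(np.int32(41), [251.0, 205.0]), (np.int32(44), [263.0, 229.0])]
top [(np.int32(34), [249.2, 181.4])]
```

```bash
python3 - <<'E'
from h import *
C={n:cam(n) for n in("scene","top")}
def cen(c,p,s):
    m=np.maximum(*[hullmask(c,k) for k in knobpts(p,s)]); v,u=np.nonzero(m>.5); w=m[v,u]; return np.array([(u*w).sum(),(v*w).sum()])/w.sum()
def hc(c,p,s): # smooth centroid
    k=knobpts(p,s); return (proj(c,k[0]).mean(0)*.45+proj(c,k[1]).mean(0)*.55)
def res(p): return np.r_[hc(C["scene"],p,1)-[252.6,203.9],hc(C["scene"],p,-1)-[264.4,227.9],hc(C["top"],p,-1)-[249.2,180.7]]
r=least_squares(res,[475,40,3.1],x_scale=[10,10,.1]); print(np.round(r.x,3),np.round(r.fun,2))
p=r.x
def rb(q): # bar slide s
    e=jigw(p,[[108-.5*q[0],y,158+.866*q[0]] for y in(-52,52)]); a=proj(C["scene"],e)
    return (a[np.argsort(a[:,0])]-[[235,176.6],[264.6,165.7]]).ravel()
b=least_squares(rb,[60.]); print("bar s",b.x,np.round(b.fun,1))
# base plate check
for z in (0,12): print(np.round(proj(C["scene"],jigw(p,[[x,y,z] for x in(-110,110) for y in(-60,60)])),1).tolist())
o=ctrl.get_obs(); print(o["t"])
def goal(jp,u,n,y=0):
    Rj=R.from_euler("z",jp[2]).as_matrix()@np.c_[-U,[0,1,0],-N]; return jigw(jp,np.array([0,y,95])+U*u+N*n)[0],Rj
P,Rg=goal(p,-40,230); print(np.round(P),Rg.round(2).tolist())
E
```

```text
[521.891  36.66    3.03 ] [-0.2  -0.51 -0.47 -0.23 -0.3  -1.  ]
bar s [113.10183155] [ 0.3 -0.5 -0.7  0.2]
[[288.3, 250.7], [257.4, 264.3], [255.9, 210.4], [226.7, 221.9]]
[[288.5, 248.4], [257.4, 262.0], [255.9, 208.1], [226.6, 219.5]]
1.2
[671.  20. 274.] [[0.86, -0.11, -0.5], [-0.1, -0.99, 0.06], [-0.5, 0.0, -0.87]]
```

```bash
cat >> h.py <<'E'
def goal(jp,u,n,y=0):
    return jigw(jp,np.array([0,y,95])+U*u+N*n)[0], R.from_euler("z",jp[2]).as_matrix()@np.c_[-U,[0,1,0],-N]
def down(x,y,z,yaw): # tool down, tool x at yaw
    c,s=np.cos(yaw),np.sin(yaw); return np.array([x,y,z]),np.array([[c,s,0],[s,-c,0],[0,0,-1.]])
def rows(P,Rg,n,start=None):
    o=ctrl.get_obs(); p0,R0=start or (o["ee_pos"],R.from_rotvec(o["orientation"]).as_matrix())
    w=R.from_matrix(R0.T@Rg).as_rotvec()/n; Rw=R.from_rotvec(w)
    S=sum((R.from_rotvec(w*k).as_matrix() for k in range(n)),np.zeros((3,3)))
    d=np.linalg.solve(S,R0.T@(np.asarray(P)-p0))
    q=p0.copy(); path=[]
    for k in range(n): q=q+R0@R.from_rotvec(w*k).as_matrix()@d; path.append(q.copy())
    print(n,"x",np.round(np.r_[d/40,np.degrees(w)/6],3).tolist(),"mid",np.round(path[n//2-1]).tolist(),"end",np.round(path[-1],1).tolist())
    return np.asarray(P),Rg
J0=np.array([521.9,36.7,3.03])
E
python3 - <<'E'
from h import *
rows(*goal(J0,-20,140),20)
E
```

```text
20 x [0.553, -0.655, -0.102, 0.07, -0.243, 0.262] mid [401.0, -244.0, 243.0] end [608.7, 27.0, 206.2]
```

```bash
python3 - <<'E'
from h import *
P,Rg=goal(J0,-20,140)
s=rows([610,-230,260],Rg,14)
rows(P,Rg,7,s)
E
```

```text
14 x [0.687, -0.478, -0.228, 0.1, -0.348, 0.375] mid [416.0, -373.0, 267.0] end [610.0, -230.0, 260.0]
7 x [0.003, -0.912, 0.22, 0.0, 0.0, 0.0] mid [609.0, -120.0, 237.0] end [608.7, 27.0, 206.2]
```

```bash
python3 -m jog '[[0.69,-0.48,-0.23,0.1,-0.35,0.37,1],[0.69,-0.48,-0.23,0.1,-0.35,0.37,1],[0.69,-0.48,-0.23,0.1,-0.35,0.37,1],[0.69,-0.48,-0.23,0.1,-0.35,0.37,1],[0.69,-0.48,-0.23,0.1,-0.35,0.37,1],[0.69,-0.48,-0.23,0.1,-0.35,0.37,1],[0.69,-0.48,-0.23,0.1,-0.35,0.37,1],[0.69,-0.48,-0.23,0.1,-0.35,0.37,1],[0.69,-0.48,-0.23,0.1,-0.35,0.37,1],[0.69,-0.48,-0.23,0.1,-0.35,0.37,1],[0.69,-0.48,-0.23,0.1,-0.35,0.37,1],[0.69,-0.48,-0.23,0.1,-0.35,0.37,1],[0.69,-0.48,-0.23,0.1,-0.35,0.37,1],[0.69,-0.48,-0.23,0.1,-0.35,0.37,1],[0,0,0,0,0,0,1]]'; python3 - <<'E'
from h import *
print(ctrl.get_obs()["qpos"]); rows(*goal(J0,-20,140),8)
E
```

```text
t: 2.7
ee_pos: [613.4, -224.9, 257.4]
orientation: [-3.001, 0.153, 0.813]
ft_force: [-1.3, -0.1, -0.6]
width: 87.8
grasp_force: 0.0
[-0.31879047  0.70526209  1.16371711 -0.11022308  1.79067022  1.35817541]
8 x [-0.004, -0.781, 0.188, 0.004, 0.007, 0.011] mid [611.0, -99.0, 232.0] end [608.7, 27.0, 206.2]
```

```bash
python3 -m jog '[[0,-0.78,0.19,0,0,0.01,1],[0,-0.78,0.19,0,0,0.01,1],[0,-0.78,0.19,0,0,0.01,1],[0,-0.78,0.19,0,0,0.01,1],[0,-0.78,0.19,0,0,0.01,1],[0,-0.78,0.19,0,0,0.01,1],[0,-0.78,0.19,0,0,0.01,1],[0,-0.78,0.19,0,0,0.01,1],[0,0,0,0,0,0,1],[0,0,0,0,0,0,1]]'; python3 - <<'E'
from h import *
o=ctrl.get_obs(); im=optics.get_image("wrist"); np.save("w1.npy",im); np.save("w1o.npy",np.r_[o["ee_pos"],o["orientation"]])
c=cam("wrist",o); v=im[:,:,::-1].copy()
print(np.round(o["qpos"],2))
k,l,st,ce=cv2.connectedComponentsWithStats(red(im).astype(np.uint8))
print([(st[i].tolist(),np.round(ce[i],1).tolist()) for i in range(1,k) if st[i,4]>60])
for s in(1,-1):
    for K in knobpts(J0,s): cv2.polylines(v,[cv2.convexHull(np.round(proj(c,K)).astype(np.int32))],True,(0,255,0))
cv2.imwrite("pics/w1.png",v)
E
```

```text
t: 3.7
ee_pos: [606.9, 23.5, 207.6]
orientation: [-3.005, 0.168, 0.81]
ft_force: [-0.0, -0.8, 0.3]
width: 87.8
grasp_force: 0.0
[-0.01  0.68  1.32  0.05  1.66  1.67]
[([228, 141, 34, 34, 649], [244.7, 155.3]), ([231, 234, 31, 37, 666], [245.9, 248.2]), ([378, 320, 20, 39, 270], [387.0, 338.8])]
```

View pics/w1.png

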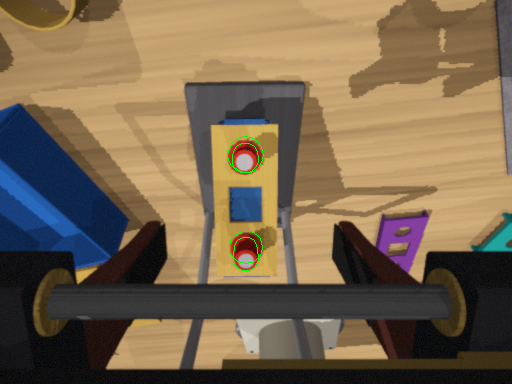

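The wrist view shows the panel with corners near (211,125), (278,125), (275,276), (217,276), and the knobs at (245,156) low and (246,250) high. The green predictions are a few px off, so I refine.

```bash
python3 - <<'E'
from h import *
im=np.load("w1.npy"); a=np.load("w1o.npy"); c=cam("wrist",dict(ee_pos=a[:3],orientation=a[3:]))
h=cv2.cvtColor(im,cv2.COLOR_RGB2HSV); ye=((h[...,0]>15)&(h[...,0]<28)&(h[...,1]>150)&(h[...,2]>140))
sub=np.zeros_like(ye); sub[115:285,200:290]=ye[115:285,200:290]
k,l,st,ce=cv2.connectedComponentsWithStats(sub.astype(np.uint8)); i=1+np.argmax(st[1:,4]); ys=l==i
def edge(r): u=np.nonzero(ys[r])[0]; return u.min(),u.max()+1
E={r:edge(r) for r in(135,190,200,215,225)}; print(E,st[i])
top=[np.nonzero(ys[:,u])[0].min() for u in(220,230,260,270)]; bot=[np.nonzero(ys[:,u])[0].max()+1 for u in(222,228,265,270)]; print(top,bot)
def cor(p): return proj(c,jigw(p[:3],[np.array([0,y,95])+U*u+N*4+[0,0,p[3]] for u in(-75,75) for y in(-30,30)]))
def res(p):
    r=[]
    for s,b in((-1,(228,141,262,175)),(1,(231,234,262,271))):
        q=np.vstack([proj(c,K+[0,0,p[3]]) for K in knobpts(p[:3],s)])+.5; r+=list(np.r_[q.min(0),q.max(0)]-b)
    q=cor(p)+.5 # low -y?, order lines
    lo=q[:2][np.argsort(q[:2,0])]; hi=q[2:][np.argsort(q[2:,0])]
    for rr,(x0,x1) in E.items():
        for k,x in((0,x0),(1,x1)): t=(rr+.5-lo[k,1])/(hi[k,1]-lo[k,1]); r.append(lo[k,0]+t*(hi[k,0]-lo[k,0])-x)
    r+=list(lo[:,1]-np.mean(top)); r+=list(hi[:,1]-np.mean(bot)); return np.array(r)
for f in(0,1):
    g=(lambda p:res(p)) if f else (lambda p:res(np.r_[p[:3],0]))
    r=least_squares(g,[521.9,36.7,3.03,0],x_scale=[10,10,.1,5],loss="soft_l1"); print(np.round(r.x,3),np.round(r.fun,1).tolist())
E
```

```text
Traceback (most recent call last):
ValueError: zero-size array to reduction operation minimum which has no identity
```

```bash
cat > fitw.py <<'E'
from h import *
im=np.load("w1.npy"); a=np.load("w1o.npy"); c=cam("wrist",dict(ee_pos=a[:3],orientation=a[3:]))
h=cv2.cvtColor(im,cv2.COLOR_RGB2HSV); print(h[200,220],h[200,270],h[200,300],h[130,100])
lab=cv2.cvtColor(im,cv2.COLOR_RGB2LAB); d=(h[...,1]>h[130,100][1]+(int(h[200,220][1])-int(h[130,100][1]))//2)&(h[...,0]>12)&(h[...,0]<32)
sub=np.zeros_like(d); sub[115:285,203:287]=d[115:285,203:287]
k,l,st,ce=cv2.connectedComponentsWithStats(sub.astype(np.uint8)); i=1+np.argmax(st[1:,4]); ys=l==i; print(st[i])
E={r:(np.nonzero(ys[r])[0].min(),np.nonzero(ys[r])[0].max()+1) for r in(135,190,200,215,225)}
top=[np.nonzero(ys[:,u])[0].min() for u in(220,230,260,270)]; bot=[np.nonzero(ys[:,u])[0].max()+1 for u in(222,228,265,270)]; print(E,top,bot)
def cor(p): return proj(c,jigw(p[:3],[np.array([0,y,95])+U*u+N*4+[0,0,p[3]] for u in(-75,75) for y in(-30,30)]))
def res(p):
    r=[]
    for s,b in((-1,(228,141,262,175)),(1,(231,234,262,271))):
        q=np.vstack([proj(c,K+[0,0,p[3]]) for K in knobpts(p[:3],s)])+.5; r+=list(np.r_[q.min(0),q.max(0)]-b)
    q=cor(p)+.5
    lo=q[:2][np.argsort(q[:2,0])]; hi=q[2:][np.argsort(q[2:,0])]
    for rr,(x0,x1) in E.items():
        for k,x in((0,x0),(1,x1)): t=(rr+.5-lo[k,1])/(hi[k,1]-lo[k,1]); r.append(lo[k,0]+t*(hi[k,0]-lo[k,0])-x)
    r+=list(lo[:,1]-np.mean(top)); r+=list(hi[:,1]-np.mean(bot)); return np.array(r)
for f in(0,1):
    g=(lambda p:res(p)) if f else (lambda p:res(np.r_[p[:3],0]))
    r=least_squares(g,[521.9,36.7,3.03,0],x_scale=[10,10,.1,5],loss="soft_l1"); print(np.round(r.x,3),np.round(r.fun,1).tolist())
E
python3 fitw.py
```

```text
[ 21 154 187] [ 22 147 210] [ 17 118 153] [ 18 110 200]
[ 211  124   67  152 6409]
{135: (np.int64(212), np.int64(278)), 190: (np.int64(214), np.int64(278)), 200: (np.int64(215), np.int64(277)), 215: (np.int64(214), np.int64(277)), 225: (np.int64(216), np.int64(277))} [np.int64(125), np.int64(126), np.int64(126), np.int64(125)] [np.int64(276), np.int64(276), np.int64(275), np.int64(275)]
[518.01   37.053   3.04    0.   ] [-0.4, -0.5, 0.9, 1.2, -1.0, -0.3, 0.8, 1.9, -0.3, 0.3, -0.2, -0.4, -0.8, 0.5, 0.8, 0.3, -0.9, 0.2, -0.4, -1.1, 1.1, 0.6]
[515.636  37.326   3.04   -2.7  ] [-0.2, -0.1, 0.7, 1.1, -0.8, -1.0, 0.7, 0.7, 0.1, -0.0, 0.2, -0.7, -0.4, 0.2, 1.2, -0.0, -0.5, -0.1, 0.2, -0.5, -0.0, -0.5]
```

```bash
sed -i 's/^J0=.*/J0=np.array([518,37.1,3.04])/' h.py; python3 - <<'E'
from h import *
s=rows(*goal(J0,-45,60),4); rows(*goal(J0,-45,10),4,s)
E
```

```text
4 x [0.146, -0.032, 0.517, -0.003, 0.006, -0.026] mid [597.0, 26.0, 166.0] end [586.6, 30.1, 124.5]
4 x [-0.0, 0.0, 0.312, 0.0, 0.0, 0.0] mid [574.0, 31.0, 103.0] end [561.7, 32.6, 81.2]
```

```bash
python3 -m jog '[[0.29,-0.06,0,0,0,-0.05,1],[0.29,-0.06,0.4,0,0,-0.05,1],[0,0,0.8,0,0,0,1],[0,0,0.87,0,0,0,1],[0,0,0,0,0,0,1],[0,0,0,0,0,0,1]]'; python3 - <<'E'
from h import *
rows(*goal(J0,-45,10),4)
E
```

```text
t: 4.35
ee_pos: [586.4, 30.3, 123.4]
orientation: [-3.002, 0.155, 0.812]
ft_force: [0.3, 0.0, 0.1]
width: 88.0
grasp_force: 0.0
4 x [-0.001, 0.001, 0.306, -0.005, 0.012, -0.002] mid [574.0, 31.0, 102.0] end [561.7, 32.6, 81.2]
```

```bash
python3 -m jog '[[0,0,0.3,0,0,0,1],[0,0,0.3,0,0,0,1],[0,0,0.3,0,0,0,1],[0,0,0.3,0,0,0,1],[0,0,0,0,0,0,1],[0,0,0,0,0,0,1]]'; python3 -m jog '[[0,0,0,0,0,0,0.2],[0,0,0,0,0,0,0.2],[0,0,0,0,0,0,0.2],[0,0,0,0,0,0,0],[0,0,0,0,0,0,0],[0,0,0,0,0,0,0],[0,0,0,0,0,0,0]]'; python3 - <<'E'
from h import *
rows(*goal(J0,-45,10),4)
E
```

```text
t: 4.95
ee_pos: [562.1, 33.3, 82.5]
orientation: [-3.002, 0.154, 0.81]
ft_force: [0.3, 0.9, 0.7]
width: 87.7
grasp_force: 0.0
t: 5.65
ee_pos: [562.3, 33.3, 82.6]
orientation: [-3.002, 0.154, 0.81]
ft_force: [-0.4, 0.3, 0.4]
width: 35.2
grasp_force: 0.0
4 x [0.002, 0.004, 0.01, -0.004, 0.008, -0.001] mid [562.0, 33.0, 82.0] end [561.7, 32.6, 81.2]
```

```bash
python3 -m jog '[[0,0,0,0,0,0,0],[0,0,0,0,0,0,0],[0,0,0,0,0,0,0],[0,0,0,0,0,0,0],[0,0,0,0,0,0,0],[0,0,0,0,0,0,0]]'
```

```text
t: 6.25
ee_pos: [562.3, 33.1, 82.6]
orientation: [-3.003, 0.154, 0.81]
ft_force: [-0.0, -3.3, 0.7]
width: 21.3
grasp_force: 30.0
```

```bash
python3 -m jog '[[0,0,-0.1,0,0,0,0],[0,0,-0.1,0,0,0,0],[0,0,-0.1,0,0,0,0],[0,0,-0.1,0,0,0,0],[0,0,-0.2,0,0,0,0],[0,0,-0.3,0,0,0,0],[0,0,-0.3,0,0,0,0],[0,0,-0.4,0,0,0,0],[0,0,-0.5,0,0,0,0],[0,0,-0.5,0,0,0,0],[0,0,0,0,0,0,0]]'; python3 - <<'E'
from h import *
o=ctrl.get_obs(); im=optics.get_image("wrist"); cv2.imwrite("pics/w2.png",im[:,:,::-1]); print(o["width"],o["ft_force"])
T=R.from_euler("z",.235).as_matrix()
# tub targets: knob 1 at tub (-40,-25), knob 2 at (-40? +...)
Rg=goal(J0,0,0)[1]
s=rows([600,120,280],Rg,6)
P,Rd=down(486,320,170,-.1); s=rows(P,Rd,10,s)
E
```

```text
t: 7.35
ee_pos: [617.3, 27.7, 175.6]
orientation: [-3.004, 0.154, 0.8]
ft_force: [-0.5, -0.5, -0.5]
width: 21.3
grasp_force: 30.0
21.328188139492198 [-0.46797353 -0.54851336 -0.47523007]
6 x [-0.311, -0.376, -0.33, -0.004, -0.001, -0.001] mid [608.0, 74.0, 227.0] end [600.0, 120.0, 280.0]
10 x [-0.245, -0.469, 0.363, -0.0, 0.5, -0.001] mid [536.0, 221.0, 234.0] end [486.0, 320.0, 170.0]
```

View pics/w2.png

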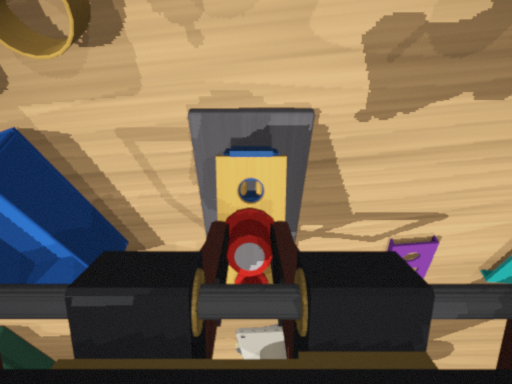

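The picture shows the low knob out and held between the fingers at (250,245), the empty panel hole at (250,190), and the panel still seated. Next, to the tub.

```bash
python3 -m jog '[[-0.31,-0.37,-0.33,0,0,0,0],[-0.31,-0.37,-0.33,0,0,0,0],[-0.31,-0.37,-0.33,0,0,0,0],[-0.31,-0.37,-0.33,0,0,0,0],[-0.31,-0.37,-0.33,0,0,0,0],[-0.31,-0.37,-0.33,0,0,0,0],[-0.25,-0.47,0.36,0,0.5,0,0],[-0.25,-0.47,0.36,0,0.5,0,0],[-0.25,-0.47,0.36,0,0.5,0,0],[-0.25,-0.47,0.36,0,0.5,0,0],[-0.25,-0.47,0.36,0,0.5,0,0],[-0.25,-0.47,0.36,0,0.5,0,0],[-0.25,-0.47,0.36,0,0.5,0,0],[-0.25,-0.47,0.36,0,0.5,0,0],[-0.25,-0.47,0.36,0,0.5,0,0],[-0.25,-0.47,0.36,0,0.5,0,0],[0,0,0,0,0,0,0]]'; python3 - <<'E'
from h import *
_,Rd=down(0,0,0,-.1); s=rows([442,310,140],Rd,3); rows([442,310,65],Rd,4,s)
E
```

```text
t: 9.1
ee_pos: [480.3, 321.5, 170.0]
orientation: [-3.137, 0.157, 0.008]
ft_force: [-0.3, -0.2, 0.1]
width: 21.3
grasp_force: 30.0
3 x [-0.307, 0.127, 0.251, -0.001, 0.017, 0.001] mid [468.0, 318.0, 160.0] end [442.0, 310.0, 140.0]
4 x [0.0, 0.0, 0.469, 0.0, 0.0, 0.0] mid [442.0, 310.0, 102.0] end [442.0, 310.0, 65.0]
```

```bash
python3 -m jog '[[-0.31,0.13,0.25,0,0,0,0],[-0.31,0.13,0.25,0,0,0,0],[-0.31,0.13,0.25,0,0,0,0],[0,0,0.47,0,0,0,0],[0,0,0.47,0,0,0,0],[0,0,0.47,0,0,0,0],[0,0,0.47,0,0,0,0],[0,0,0,0,0,0,0],[0,0,0,0,0,0,0.45],[0,0,0,0,0,0,0.45],[0,0,0,0,0,0,0.45],[0,0,0,0,0,0,0.45],[0,0,0,0,0,0,0.45]]'; python3 - <<'E'
from h import *
P,Rd=down(485,320,170,-.1); s=rows(P,Rd,5); Rg=goal(J0,0,0)[1]; s=rows([590,140,280],Rg,10,s); s=rows(*goal(J0,45,90),6,s); rows(*goal(J0,45,10),6,s)
E
```

```text
t: 10.4
ee_pos: [444.8, 308.2, 66.2]
orientation: [-3.135, 0.162, 0.004]
ft_force: [1.1, 0.4, -1.3]
width: 39.5
grasp_force: 0.0
5 x [0.193, -0.08, -0.519, -0.004, 0.005, -0.006] mid [461.0, 313.0, 108.0] end [485.0, 320.0, 170.0]
10 x [0.236, 0.421, -0.343, 0.0, -0.5, 0.001] mid [530.0, 231.0, 233.0] end [590.0, 140.0, 280.0]
6 x [-0.023, 0.457, 0.42, 0.0, 0.0, 0.0] mid [557.0, 88.0, 238.0] end [524.0, 36.5, 195.4]
6 x [0.0, 0.0, 0.333, 0.0, 0.0, 0.0] mid [504.0, 39.0, 161.0] end [484.2, 40.5, 126.2]
```

```bash
python3 -m jog '[[0,0,-0.9,0,0,0,0.6],[0.2,-0.08,-0.6,0,0,0,0.6],[0.4,-0.16,-0.6,0,0,0,0.6],[0.4,-0.16,-0.5,0,0,0,0.6],[0.24,0.42,-0.34,0,-0.5,0,0.6],[0.24,0.42,-0.34,0,-0.5,0,0.6],[0.24,0.42,-0.34,0,-0.5,0,0.6],[0.24,0.42,-0.34,0,-0.5,0,0.6],[0.24,0.42,-0.34,0,-0.5,0,0.6],[0.24,0.42,-0.34,0,-0.5,0,0.6],[0.24,0.42,-0.34,0,-0.5,0,0.6],[0.24,0.42,-0.34,0,-0.5,0,0.6],[0.24,0.42,-0.34,0,-0.5,0,0.6],[0.24,0.42,-0.34,0,-0.5,0,0.6],[0,0,0,0,0,0,0.6]]'; python3 - <<'E'
from h import *
s=rows(*goal(J0,20,120),5); s=rows(*goal(J0,45,90),2,s); rows(*goal(J0,45,10),6,s)
im=optics.get_image("top"); cv2.imwrite("pics/t2.png",cv2.resize(im[150:250,130:290,::-1],None,fx=4,fy=4,interpolation=cv2.INTER_CUBIC))
E
```

```text
t: 11.9
ee_pos: [594.4, 137.4, 277.2]
orientation: [-3.002, 0.159, 0.81]
ft_force: [0.6, 0.3, 0.4]
width: 52.7
grasp_force: 0.0
5 x [0.072, 0.538, 0.352, -0.006, 0.007, -0.006] mid [581.0, 96.0, 250.0] end [560.5, 32.8, 208.9]
2 x [-0.312, 0.0, 0.375, 0.0, 0.0, 0.0] mid [542.0, 35.0, 202.0] end [524.0, 36.5, 195.4]
6 x [0.0, 0.0, 0.333, 0.0, 0.0, 0.0] mid [504.0, 39.0, 161.0] end [484.2, 40.5, 126.2]
```

View pics/t2.png

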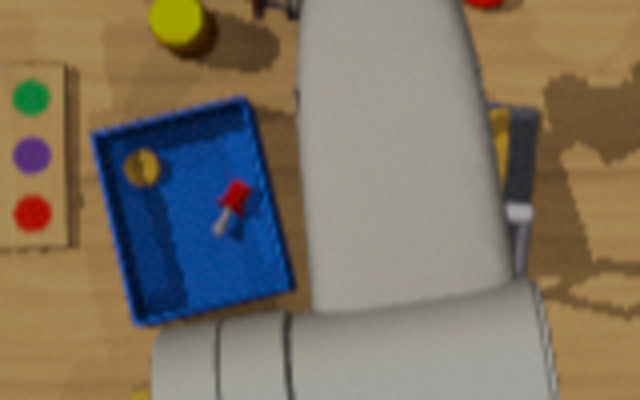

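The first knob lies in the tub at top pixel (188,201), beside the slug. On to the high knob.

```bash
python3 -m jog '[[0.07,0.54,0.35,0,0,0,0.6],[0.07,0.54,0.35,0,0,0,0.6],[0.07,0.54,0.35,0,0,0,0.6],[0.07,0.54,0.35,0,0,0,0.6],[0.07,0.54,0.35,0,0,0,0.6],[-0.31,0,0.3,0,0,0,0.6],[-0.31,0,0.4,0,0,0,0.6],[0,0,0,0,0,0,0.6],[0,0,0,0,0,0,0.6]]'; python3 - <<'E'
from h import *
o=ctrl.get_obs(); im=optics.get_image("wrist"); c=cam("wrist",o); rows(*goal(J0,45,10),6)
r=red(im); k,l,st,ce=cv2.connectedComponentsWithStats(r.astype(np.uint8)); print([(st[i].tolist()) for i in range(1,k) if st[i,4]>100])
q=np.vstack([proj(c,K) for K in knobpts(J0,1)]); print(q.min(0),q.max(0))
E
```

```text
t: 12.85
ee_pos: [523.2, 38.6, 198.4]
orientation: [-3.003, 0.153, 0.809]
ft_force: [0.4, 0.6, 0.7]
width: 52.7
grasp_force: 0.0
6 x [0.008, 0.009, 0.344, -0.003, 0.003, -0.0] mid [504.0, 40.0, 162.0] end [484.2, 40.5, 126.2]
[[233, 175, 40, 42, 946], [328, 320, 11, 39, 141]]
[231.9192432  174.24547916] [273.32672258 219.40455614]
```

Prediction and picture agree to about a pixel. Descend and grip.

```bash
python3 -m jog '[[0.02,0.02,0.4,0,0,0,0.6],[0.02,0.02,0.4,0,0,0,0.6],[0,0,0.4,0,0,0,0.6],[0,0,0.3,0,0,0,0.6],[0,0,0.3,0,0,0,0.6],[0,0,0.24,0,0,0,0.6],[0,0,0,0,0,0,0.6]]'; python3 - <<'E'
from h import *
rows(*goal(J0,45,10),1)
E
```

```text
t: 13.6
ee_pos: [482.6, 41.0, 125.9]
orientation: [-3.002, 0.154, 0.813]
ft_force: [-0.1, 0.2, 0.3]
width: 52.8
grasp_force: 0.0
1 x [0.033, 0.008, -0.026, -0.015, 0.05, -0.005] mid [484.0, 41.0, 126.0] end [484.2, 40.5, 126.2]
```

```bash
python3 -m jog '[[0.03,0,-0.02,0,0,0,0.2],[0,0,0,0,0,0,0],[0,0,0,0,0,0,0],[0,0,0,0,0,0,0],[0,0,0,0,0,0,0],[0,0,0,0,0,0,0],[0,0,0,0,0,0,0],[0,0,0,0,0,0,0],[0,0,0,0,0,0,0]]'
```

```text
t: 14.5
ee_pos: [485.2, 40.7, 127.1]
orientation: [-3.003, 0.154, 0.809]
ft_force: [1.2, -1.9, 3.4]
width: 21.2
grasp_force: 30.0
```

```bash
python3 -m jog '[[0,0,-0.1,0,0,0,0],[0,0,-0.1,0,0,0,0],[0,0,-0.1,0,0,0,0],[0,0,-0.1,0,0,0,0],[0,0,-0.2,0,0,0,0],[0,0,-0.3,0,0,0,0],[0,0,-0.3,0,0,0,0],[0,0,-0.4,0,0,0,0],[0,0,-0.5,0,0,0,0],[0.2,0,-0.5,0,0,0,0],[0.4,0,-0.5,0,0,0,0],[0,0,0,0,0,0,0]]'; python3 - <<'E'
from h import *
o=ctrl.get_obs(); im=optics.get_image("wrist"); cv2.imwrite("pics/w3.png",im[:,:,::-1])
s=rows([595,130,280],goal(J0,0,0)[1],5)
P,Rd=down(490,325,170,-.1); s=rows(P,Rd,10,s); rows([520,335,75],Rd,5,s)
print(onz(cam("top"),[188,201],15))
E
```

```text
t: 15.7
ee_pos: [571.0, 31.9, 224.0]
orientation: [-3.004, 0.155, 0.801]
ft_force: [0.1, -0.6, -0.2]
width: 21.5
grasp_force: 30.0
5 x [-0.074, -0.501, -0.286, -0.004, 0.001, -0.001] mid [579.0, 71.0, 246.0] end [595.0, 130.0, 280.0]
10 x [-0.222, -0.459, 0.356, -0.0, 0.5, -0.001] mid [535.0, 228.0, 233.0] end [490.0, 325.0, 170.0]
5 x [0.144, -0.065, 0.475, 0.0, 0.0, 0.0] mid [502.0, 329.0, 132.0] end [520.0, 335.0, 75.0]
[491.22176058 283.04346232  15.        ]
```

View pics/w3.png

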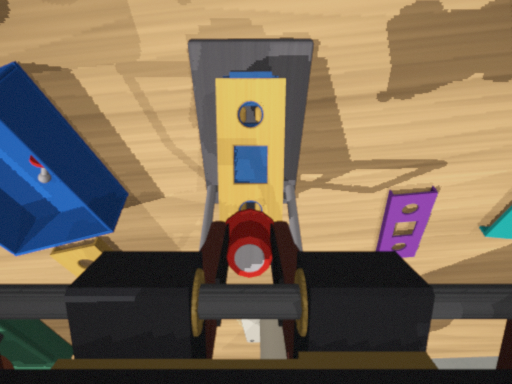

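The high knob is out and held at (250,245), both panel holes are empty at (250,115) and (250,208), and the panel stays seated.

```bash
python3 -m jog '[[-0.07,-0.5,-0.29,0,0,0,0],[-0.07,-0.5,-0.29,0,0,0,0],[-0.07,-0.5,-0.29,0,0,0,0],[-0.07,-0.5,-0.29,0,0,0,0],[-0.07,-0.5,-0.29,0,0,0,0],[-0.22,-0.46,0.36,0,0.5,0,0],[-0.22,-0.46,0.36,0,0.5,0,0],[-0.22,-0.46,0.36,0,0.5,0,0],[-0.22,-0.46,0.36,0,0.5,0,0],[-0.22,-0.46,0.36,0,0.5,0,0],[-0.22,-0.46,0.36,0,0.5,0,0],[-0.22,-0.46,0.36,0,0.5,0,0],[-0.22,-0.46,0.36,0,0.5,0,0],[-0.22,-0.46,0.36,0,0.5,0,0],[-0.22,-0.46,0.36,0,0.5,0,0],[0,0,0,0,0,0,0]]'; python3 - <<'E'
from h import *
_,Rd=down(0,0,0,-.1); s=rows([466,342,75],Rd,5)
E
```

```text
t: 17.35
ee_pos: [486.9, 328.5, 167.3]
orientation: [-3.137, 0.155, 0.008]
ft_force: [0.3, -0.7, -0.4]
width: 21.3
grasp_force: 30.0
5 x [-0.109, -0.057, 0.462, -0.001, 0.01, 0.002] mid [478.0, 334.0, 130.0] end [466.0, 342.0, 75.0]
```

```bash
python3 -m jog '[[-0.11,-0.06,0.46,0,0,0,0],[-0.11,-0.06,0.46,0,0,0,0],[-0.11,-0.06,0.46,0,0,0,0],[-0.11,-0.06,0.46,0,0,0,0],[-0.11,-0.06,0.46,0,0,0,0],[0,0,0,0,0,0,0],[0,0,0,0,0,0,0.45],[0,0,0,0,0,0,0.45],[0,0,0,0,0,0,0.45],[0,0,0,0,0,0,0.45],[0,0,0,0,0,0,0.45],[0,0,-0.9,0,0,0,1],[0,0,-0.9,0,0,0,1],[0,0,-0.6,0,0,0,1],[0,0,0,0,0,0,1]]'; python3 - <<'E'
from h import *
s=rows([590,140,280],goal(J0,0,0)[1],10); s=rows(*goal(J0,0,120),5,s); rows(*goal(J0,0,-8),6,s)
im=optics.get_image("top"); cv2.imwrite("pics/t3.png",cv2.resize(im[150:250,130:290,::-1],None,fx=4,fy=4,interpolation=cv2.INTER_CUBIC))
k,l,st,ce=cv2.connectedComponentsWithStats(red(im)[175:232,153:206].astype(np.uint8)); print([(st[i].tolist()) for i in range(1,k)])
E
```

```text
t: 18.85
ee_pos: [471.5, 341.3, 176.0]
orientation: [-3.132, 0.161, -0.003]
ft_force: [0.9, 0.0, 0.4]
width: 68.1
grasp_force: 0.0
10 x [0.279, 0.469, -0.339, -0.006, -0.502, 0.0] mid [524.0, 241.0, 237.0] end [590.0, 140.0, 280.0]
5 x [0.198, 0.548, 0.354, 0.0, 0.0, 0.0] mid [585.0, 96.0, 248.0] end [577.7, 31.0, 198.9]
6 x [0.0, 0.0, 0.533, 0.0, 0.0, 0.0] mid [546.0, 34.0, 143.0] end [514.0, 37.5, 88.1]
[[30, 18, 3, 1, 3], [33, 20, 6, 8, 30]]
```

```bash
python3 -m jog '[[0.28,0.47,-0.34,0,-0.5,0,1],[0.28,0.47,-0.34,0,-0.5,0,1],[0.28,0.47,-0.34,0,-0.5,0,1],[0.28,0.47,-0.34,0,-0.5,0,1],[0.28,0.47,-0.34,0,-0.5,0,1],[0.28,0.47,-0.34,0,-0.5,0,1],[0.28,0.47,-0.34,0,-0.5,0,1],[0.28,0.47,-0.34,0,-0.5,0,1],[0.28,0.47,-0.34,0,-0.5,0,1],[0.28,0.47,-0.34,0,-0.5,0,1],[0.2,0.55,0.35,0,0,0,1],[0.2,0.55,0.35,0,0,0,1],[0.2,0.55,0.35,0,0,0,1],[0.2,0.55,0.35,0,0,0,1],[0.2,0.55,0.35,0,0,0,1],[0,0,0,0,0,0,1],[0,0,0,0,0,0,1]]'; python3 - <<'E'
from h import *
o=ctrl.get_obs(); rows(*goal(J0,0,30),4)
im=optics.get_image("wrist"); np.save("w4.npy",im); c=cam("wrist",o); v=im[:,:,::-1].copy()
q=proj(c,jigw(J0,[np.array([0,y,95])+U*u+N*4 for u,y in((-75,-30),(-75,30),(75,30),(75,-30))]))
cv2.polylines(v,[np.round(q).astype(np.int32)],True,(0,255,0)); cv2.imwrite("pics/w4.png",v)
E
```

```text
t: 20.6
ee_pos: [576.8, 28.7, 195.2]
orientation: [-3.001, 0.156, 0.811]
ft_force: [0.3, -0.2, 0.6]
width: 87.9
grasp_force: 0.0
4 x [-0.006, -0.014, 0.54, -0.006, 0.01, -0.004] mid [555.0, 32.0, 158.0] end [532.9, 35.6, 121.0]
```

View pics/w4.png

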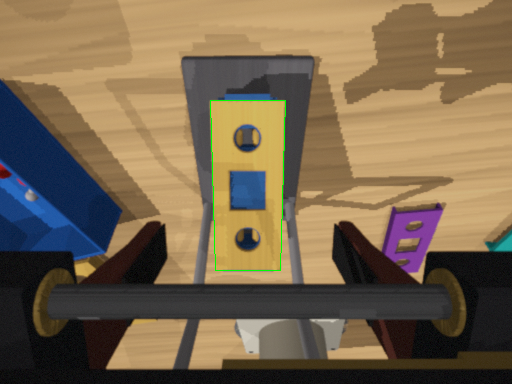

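The panel outline matches the green prediction, both holes are empty, and knob parts show in the tub at the left edge (5–35,175–195). Descend on mid-panel.

```bash
python3 -m jog '[[-0.01,-0.01,0.54,0,0,0,1],[-0.01,-0.01,0.54,0,0,0,1],[0,-0.01,0.54,0,0,0,1],[0,-0.01,0.54,0,0,0,1],[0,0,0,0,0,0,1],[0,0,0,0,0,0,1]]'; python3 - <<'E'
from h import *
rows(*goal(J0,0,-9),5)
E
```

```text
t: 21.25
ee_pos: [534.1, 36.1, 122.3]
orientation: [-3.003, 0.153, 0.808]
ft_force: [0.7, -0.0, 0.1]
width: 87.8
grasp_force: 0.0
5 x [-0.001, 0.003, 0.203, -0.003, 0.004, 0.001] mid [526.0, 37.0, 108.0] end [513.5, 37.6, 87.2]
```

```bash
python3 -m jog '[[0,0,0.2,0,0,0,1],[0,0,0.2,0,0,0,1],[0,0,0.2,0,0,0,1],[0,0,0.2,0,0,0,1],[0,0,0.2,0,0,0,1],[0,0,0,0,0,0,1],[0,0,0,0,0,0,1],[0,0,0,0,0,0,0.6],[0,0,0,0,0,0,0.6],[0,0,0,0,0,0,0.6],[0,0,0,0,0,0,0.6],[0,0,0,0,0,0,0.5],[0,0,0,0,0,0,0.5]]'; python3 - <<'E'
from h import *
rows(*goal(J0,0,-9),1)
E
```

```text
t: 22.55
ee_pos: [513.3, 37.5, 87.0]
orientation: [-3.003, 0.154, 0.809]
ft_force: [0.4, -0.3, 1.5]
width: 59.8
grasp_force: 30.0
1 x [0.001, -0.003, -0.007, -0.017, 0.029, -0.005] mid [514.0, 38.0, 87.0] end [513.5, 37.6, 87.2]
```

```bash
python3 -m jog '[[0,0,-0.1,0,0,0,0.5],[0,0,-0.2,0,0,0,0.5],[0,0,-0.3,0,0,0,0.5],[0,0,-0.4,0,0,0,0.5],[0,0,-0.5,0,0,0,0.5],[0,0,-0.6,0,0,0,0.5],[0.2,0,-0.6,0,0,0,0.5],[0.2,0,-0.6,0,0,0,0.5],[0.2,0,-0.5,0,0,0,0.5],[0,0,0,0,0,0,0.5]]'; python3 - <<'E'
from h import *
im=optics.get_image("wrist"); cv2.imwrite("pics/w5.png",im[:,:,::-1])
s=rows([595,-120,260],goal(J0,0,0)[1],6)
P,Rd=down(573.5,-308,110,.425); s=rows(P,Rd,12,s)
E
```

```text
t: 23.55
ee_pos: [612.9, 27.1, 208.6]
orientation: [-3.004, 0.155, 0.801]
ft_force: [0.9, 0.1, -3.0]
width: 59.5
grasp_force: 30.0
6 x [-0.114, 0.617, -0.189, -0.003, 0.001, -0.001] mid [603.0, -46.0, 234.0] end [595.0, -120.0, 260.0]
12 x [-0.011, 0.4, 0.323, -0.11, 0.407, -0.409] mid [562.0, -214.0, 188.0] end [573.5, -308.0, 110.0]
```

View pics/w5.png

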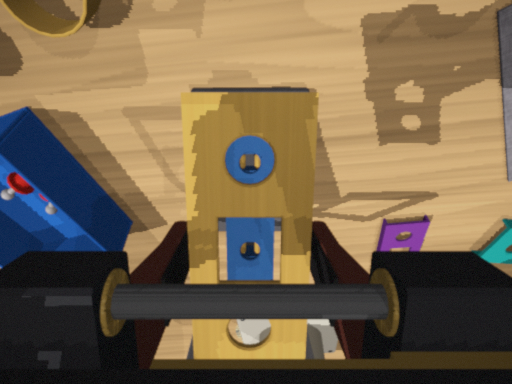

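The panel is lifted and square in the fingers, centred at about column 250, and both knobs' balls show in the tub at (8,192) and (50,207). Carry it to the mat.

```bash
python3 -m jog '[[-0.11,0.62,-0.19,0,0,0,0.5],[-0.11,0.62,-0.19,0,0,0,0.5],[-0.11,0.62,-0.19,0,0,0,0.5],[-0.11,0.62,-0.19,0,0,0,0.5],[-0.11,0.62,-0.19,0,0,0,0.5],[-0.11,0.62,-0.19,0,0,0,0.5],[-0.01,0.4,0.32,-0.11,0.41,-0.41,0.5],[-0.01,0.4,0.32,-0.11,0.41,-0.41,0.5],[-0.01,0.4,0.32,-0.11,0.41,-0.41,0.5],[-0.01,0.4,0.32,-0.11,0.41,-0.41,0.5],[-0.01,0.4,0.32,-0.11,0.41,-0.41,0.5],[-0.01,0.4,0.32,-0.11,0.41,-0.41,0.5],[-0.01,0.4,0.32,-0.11,0.41,-0.41,0.5],[-0.01,0.4,0.32,-0.11,0.41,-0.41,0.5],[-0.01,0.4,0.32,-0.11,0.41,-0.41,0.5],[-0.01,0.4,0.32,-0.11,0.41,-0.41,0.5],[-0.01,0.4,0.32,-0.11,0.41,-0.41,0.5],[-0.01,0.4,0.32,-0.11,0.41,-0.41,0.5],[0,0,0,0,0,0,0.5],[0,0,0,0,0,0,0.5]]'; python3 - <<'E'
from h import *
_,Rd=down(0,0,0,.425); s=rows([573.5,-308,20],Rd,5); im=optics.get_image("wrist"); np.save("w6.npy",im)
E
```

```text
t: 25.6
ee_pos: [572.2, -307.5, 108.9]
orientation: [-3.068, -0.658, 0.002]
ft_force: [0.2, 0.2, -1.6]
width: 59.6
grasp_force: 30.0
5 x [0.005, 0.006, 0.445, -0.008, 0.001, -0.005] mid [573.0, -308.0, 73.0] end [573.5, -308.0, 20.0]
```

```bash
python3 -m jog '[[0.02,0.02,0.5,0,0,0,0.5],[0,0,0.6,0,0,0,0.5],[0,0,0.6,0,0,0,0.5],[0,0,0.5,0,0,0,0.5],[0,0,0.1,0,0,0,0.5],[0,0,0,0,0,0,0.5],[0,0,0,0,0,0,0.5]]'; python3 -m jog '[[0,0,0.06,0,0,0,0.5],[0,0,0.05,0,0,0,0.5],[0,0,0,0,0,0,0.5],[0,0,0,0,0,0,0.5]]'
```

```text
t: 26.35
ee_pos: [575.7, -308.3, 18.8]
orientation: [-3.07, -0.662, -0.004]
ft_force: [-0.4, -0.0, -2.4]
width: 59.8
grasp_force: 30.0
t: 26.75
ee_pos: [574.8, -308.5, 13.3]
orientation: [-3.069, -0.661, -0.002]
ft_force: [0.0, -0.2, -1.8]
width: 59.6
grasp_force: 30.0
```

```bash
python3 -m jog '[[0,0,0.05,0,0,0,0.5],[0,0,0.03,0,0,0,0.5],[0,0,0,0,0,0,0.5],[0,0,0,0,0,0,0.5]]'; python3 -m jog '[[0,0,0.03,0,0,0,0.5],[0,0,0,0,0,0,0.5],[0,0,0,0,0,0,0.5]]'; python3 -m jog '[[0,0,0.02,0,0,0,0.5],[0,0,0,0,0,0,0.5],[0,0,0,0,0,0,0.5]]'
```

```text
t: 27.15
ee_pos: [574.7, -308.3, 9.8]
orientation: [-3.069, -0.661, -0.001]
ft_force: [-0.2, 0.4, -1.5]
width: 60.0
grasp_force: 30.0
t: 27.45
ee_pos: [574.7, -308.3, 8.7]
orientation: [-3.069, -0.661, -0.002]
ft_force: [-0.0, 0.1, -1.5]
width: 59.7
grasp_force: 30.0
t: 27.75
ee_pos: [574.7, -308.4, 7.9]
orientation: [-3.069, -0.661, -0.002]
ft_force: [0.2, 0.3, -1.9]
width: 60.1
grasp_force: 30.0
```

```bash
python3 -m jog '[[0,0,0.02,0,0,0,0.5],[0,0,0,0,0,0,0.5],[0,0,0,0,0,0,0.5]]'; python3 -m jog '[[0,0,0.02,0,0,0,0.5],[0,0,0,0,0,0,0.5],[0,0,0,0,0,0,0.5]]'
```

```text
t: 28.05
ee_pos: [574.7, -308.3, 7.1]
orientation: [-3.069, -0.661, -0.002]
ft_force: [-0.1, 0.4, -1.6]
width: 59.7
grasp_force: 30.0
t: 28.35
ee_pos: [574.7, -308.4, 6.3]
orientation: [-3.069, -0.661, -0.002]
ft_force: [-0.1, -0.5, -2.6]
width: 59.6
grasp_force: 30.0
```

```bash
python3 -m jog '[[0,0,0.01,0,0,0,0.5],[0,0,0,0,0,0,0.75],[0,0,0,0,0,0,1],[0,0,0,0,0,0,1],[0,0,0,0,0,0,1],[0,0,0,0,0,0,1],[0,0,-0.2,0,0,0,1],[0,0,-0.5,0,0,0,1],[0,0,-0.8,0,0,0,1],[0,0,-1,0,0,0,1],[0,0,-1,0,0,0,1],[0,0,-1,0,0,0,1],[0,0.5,-1,0,0,0,1],[0,1,0,0,0,0,1],[0,1,0,0,0,0,1],[0,1,0,0,0,0,1],[-1,0,0,0,0,0,1],[-1,0,0,0,0,0,1],[0,0,0,0,0,0,1],[0,0,0,0,0,0,1]]'; python3 - <<'E'
from h import *
im=optics.get_image("scene"); cv2.imwrite("pics/s9.png",cv2.resize(im[130:360,70:380,::-1],None,fx=2.5,fy=2.5,interpolation=cv2.INTER_CUBIC))
it=optics.get_image("top"); a=it[130:250,140:400,::-1]; cv2.imwrite("pics/t9.png",cv2.resize(a,None,fx=3,fy=3,interpolation=cv2.INTER_CUBIC))
h=cv2.cvtColor(it,cv2.COLOR_RGB2HSV); d=(h[...,1]>140)&(h[...,0]>15)&(h[...,0]<30); s=np.zeros_like(d); s[150:215,305:360]=d[150:215,305:360]
v,u=np.nonzero(s); r=cv2.minAreaRect(np.c_[u,v].astype(np.float32)); q=cv2.boxPoints(r)
w=np.array([onz(cam("top"),x,18)[:2] for x in q]); print(len(u),w.round().tolist(),w.mean(0).round(1))
c=R.from_euler("z",-.425).as_matrix()[:2,:2]; print("in mat",((w-[573.5,-308])@c.T).round().tolist())
E
```

```text
t: 30.35
ee_pos: [558.9, -469.8, 226.3]
orientation: [-3.07, -0.659, -0.003]
ft_force: [0.8, 0.3, -0.6]
width: 87.8
grasp_force: 0.0
460 [[690.0, -202.0], [764.0, -326.0], [562.0, -441.0], [489.0, -317.0]] [ 626.  -321.6]
in mat [[150.0, 49.0], [166.0, -95.0], [-66.0, -116.0], [-81.0, 26.0]]
```

View pics/s9.png

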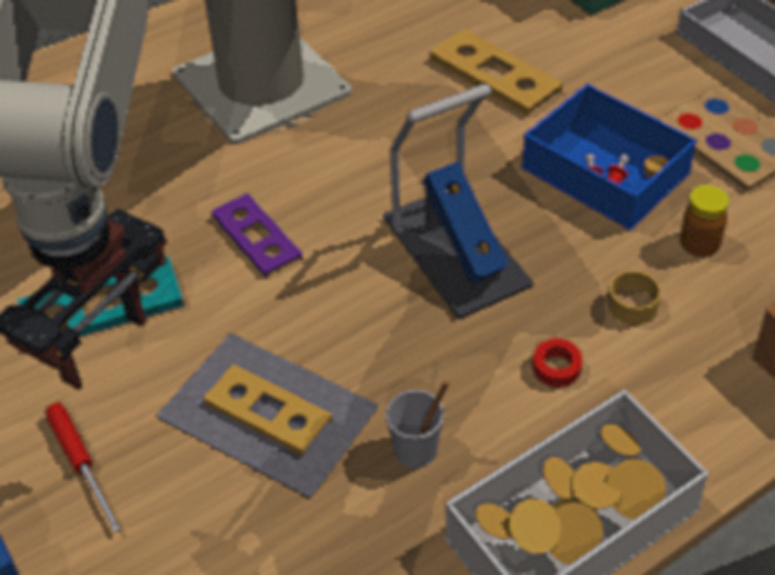

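The panel lies face up, in the middle of the mat at crop (268,408), its length along the mat's. Both knobs are in the tub at (590,165) and (620,170), the jig is empty, and the gripper is clear of everything. The top-view rectangle I measured picked up wood-coloured pixels outside the panel, so I go by the picture.

```bash
python3 -c "
from workcell import ctrl; print(ctrl.close_job())"
```

```text
the job is handed in; nothing more can be done
None
```

Job handed in at about 30 s: both knobs are in the tub, pulled while the panel stayed on the jig, and the panel lies face up on the mat, lengthwise and within its edges, judged by eye from the final picture; the gripper is open and clear of everything.

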